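# Check that the damp box's lid has caught

### The arm

A 6-joint arm with a two-finger parallel gripper is mounted at the origin on the work surface. World frame = base frame: x ahead of the robot, y to its left, z up, the work surface at z = 0. Lengths are in mm, angles in rad, forces in N, time in s.
With the tool pointing down it reaches from about 275 to 825 mm from the base axis. Payload 5.2 kg.
Tool frame: the origin (TCP) lies at the very end of the fingers, on their centre line; the grasp point (between the pads) lies 19 mm behind it; z points along the fingers, y is the direction in which the jaws open and shut (so a half turn about z gives the same grasp; the last joint's range is limited). The gripper opens to 93 mm and grips with 3 to 60 N. Pads are 15 mm wide; open, the fingers measure 128 mm over their backs; the gripper's body (75 mm by 188 mm) begins 65 mm behind the grasp point.
Start: joints at [1.02, 0.259, 1.535, -0, 1.348, -0.203], TCP at [187.435, 517.081, 218.653] pointing down, gripper open.
Joint ranges: [-3.14, 3.14], [-0.91, 2.08], [0.19, 2.58], [-1.22, 4.36], [0.22, 2.71], [-3.12, 3.12]. Speed limits (rad/s): [2.57, 2.57, 3.14, 3.14, 3.14, 3.14].

### API

Orientations are given as [roll, pitch, yaw] about the fixed x, y, z axes, in that order (R = Rz(yaw) Ry(pitch) Rx(roll)).
In Python, from bench import robot gives the robot as it stands. The module is installed in compiled form; this text tells all that it offers. Calls block until the motion is done:
- robot.move_ptp(position, orientation): joint-space move of the TCP to a pose.
- robot.move_linear(position, ori=None, speed=150, f_stop=None): straight line of the TCP; ori=None keeps the orientation; speed is the mean speed in mm/s. With f_stop (N) it stops when the force on the tool has changed by that much, and returns True; else False.
- robot.move_j(angles): joint-space move.
- robot.move_gripper(opening): opening from 0.0 (shut) to 1.0 (fully open); the grip force is fixed at half the most; returns when the fingers have stopped.
- robot.sleep(seconds).
- robot.inverse_kinematics(position, orientation): joint angles nearest the present ones, or None.
- robot.get_image(name): name is "scene" or "top" or "wrist"; returns a dict with "img" (420x560x3 uint8, blue, green, red), "fovy" (degrees; the focal length in pixels is half the picture's height over the tangent of half this angle, whatever the lens; pixels are square), "cx", "cy" (the principal point, pixels), "k1" (the pictures are not rectified: a ray, as slopes to the right and down, at radius r is drawn at 1 + k1 r^2 times it, then the intrinsics apply), "eye" and "orientation" of the camera in the world. Camera axes: x right, y down, z forward; pixel columns grow to the right and rows downward; lengths in mm; the calibration is good to about 2 mm. A picture is of the moment at which its call begins. There is no depth.
A pose or a line that the arm cannot do raises robot.MotionError and nothing moves.
- robot.hand_in(): hands the job in, once; it reports no verdict.
Readings, each from a call of its own:
- robot.current_t(): time.
- robot.current_qpos(): joint angles.
- robot.current_joint_vel(): joint speeds.
- robot.current_joint_efforts(): joint torques, N m.
- robot.current_tcp_pos(): TCP position.
- robot.current_eef_rot(): TCP orientation.
- robot.current_contact_force(): force on the tool from outside, world axes, zero at the start.
- robot.current_ft_torque(): the same for the moment, N m.
- robot.current_gripper_width(): opening from 0.0 (shut) to 1.0 (fully open).
Only numpy, scipy, OpenCV 4.12 (cv2) and the standard library are available. Lean on these libraries where they do the work, as an engineer would, in place of code of your own. Each camera call takes 0.05 s, during which the arm holds its last target.

### The job

The pots in the wide damp box will dry out unless its lid is really caught. Take the lid by its handle and give it a firm tug upward to see whether the catch holds, without opening it more than a hand's breadth; if it gives, press the front of the lid fully down until it snaps shut, then let go. Leave the narrow box next to it alone.

Things in the scene. Friction and masses are not known exactly. Their poses are not given: they have to be found in the camera images.
- wide_lid_handle (a point): Middle of the black bar handle on the WIDE pale grey box's lid. The bar is level, 70 mm long, 11 mm thick, on a post at each end; it runs along this point's y, its middle 35 mm above the lid and 44 mm behind the lid's front edge. Pinch it across (along x) from above. x points to the hinge, which lies 192 mm along +x and 41 mm below; z points up out of the lid.
- wide_lid (a joint): Opening of the wide box's lid about its rear hinge, rad. 0: fully down. Caught by the sprung roller behind its front lip it rests at 0; a tug of 5 to 8 N at the handle strains it up 0.006 to 0.012, 9 to 11 N tears it loose. Not caught it looks shut but rests on the roller at about 0.05; it lifts with 2 to 4 N. Pressing its front or handle with 5 to 10 N snaps it to 0. Damped: it falls slowly.
- wide_box: The WIDE pale grey plastic damp box, fixed to the table: 270 mm wide (y), 220 mm deep (x), 120 mm high, its lid 6 mm thick with a 26 mm lip over the front. Origin at the centre of its underside; x points from its front to its hinge side.
- narrow_box: The NARROW pale grey box of the same kind, 170 mm wide (y), 220 mm deep (x), 120 mm high, with the same lid handle: leave it alone. Origin at the centre of its underside; x points from its front to its hinge side.

How it is judged (in metres and radians):
On the way:
1. the wide box's lid is tugged upward by its handle: a caught lid strains against its catch (raised by 0.0055 rad or more, about 5 N), a lid that gives is lifted beyond 0.075 rad ((value of joint wide_lid above 0.075 rad or (value of joint wide_lid between 0.0055 and 0.024 rad and distance of wide_lid_handle from where it was at the start of the episode below 0.0052 m))), for 0.05 s.
At the end, for the whole second after the job is handed in: The wide box's lid is fully down behind its catch (joint below 0.015 rad; an uncaught lid stands at about 0.05) and let go; the narrow box has been left alone (value of joint wide_lid below 0.015 rad and contact force between the fingers and narrow_box below 0.5 N); the robot touches nothing.
It fails at once if the narrow box is handled or hit (more than 3 N) (contact force between any of the fingers, the arm and narrow_box above 3 N).
It fails at once if the wide box's lid is swung open (beyond 0.5 rad, about 100 mm at the front) (value of joint wide_lid above 0.5 rad).
It also fails if it takes over 35 s, if anything falls off the work surface, if the arm or the gripper's body presses on something with over 40 N, if the wrist force passes 120 N, or if a joint passes its speed limit or range.

## Working session

There is one attempt and no reset: what is moved stays moved. The work goes in short steps, each a Python script; the robot and the scene stay as the last script left them, time stands still between calls to the robot, and variables do not carry over. Pictures are saved under pics/ and viewed, and the job is handed in when it is done.

```bash
mkdir -p pics
python3 - <<'E'
from bench import robot
import cv2,numpy as np
for n in ["scene","top","wrist"]:
    d=robot.get_image(n); cv2.imwrite(f"pics/{n}0.png",d["img"])
    print(n,{k:v for k,v in d.items() if k!="img"})
print(robot.current_t(),robot.current_eef_rot())
E
```

```text
scene {'fovy': 46.9968194847959, 'cx': 283.9304898190416, 'cy': 207.6318847981425, 'k1': -0.16918374211906143, 'eye': array([884.61673876, -72.00581737, 975.8513107 ]), 'orientation': array([-2.82077953e+00,  4.80412791e-04,  1.39447458e+00])}
top {'fovy': 55.984503908757006, 'cx': 281.39573869447855, 'cy': 211.72885181332353, 'k1': -0.024049649342536176, 'eye': array([456.4722159 , -26.878888  , 939.16937764]), 'orientation': array([-2.94488899, -0.00528155, -1.56911062])}
wrist {'fovy': 58.7740041867266, 'cx': 291.2850734194654, 'cy': 206.72546128052096, 'k1': -0.03592934169271645, 'eye': array([115.87390374, 543.13470236, 384.15629342]), 'orientation': array([2.85941798, 0.00398568, 1.22410416])}
0.15 [-3.14022083e+00 -2.85319688e-04  2.79378724e+00]
```

View pics/scene0.png

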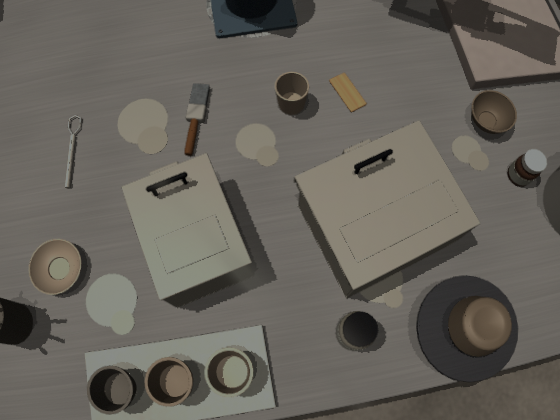

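View pics/top0.png

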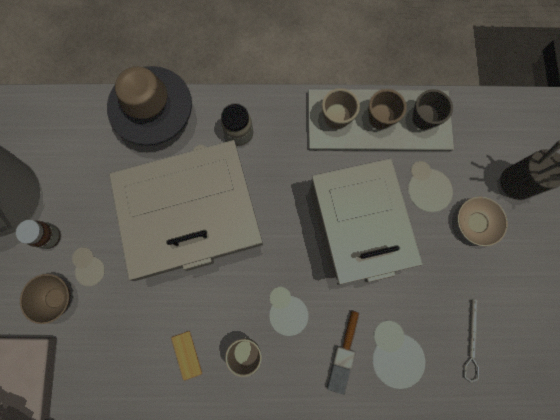

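The wide box is at left in the top view (handle about (187,238)) and at right in the scene view (handle about (374,161)). I'll zoom in on the handle in both.

Run:
```python
import cv2,numpy as np
a=cv2.imread("pics/scene0.png")[110:300,285:485]; b=cv2.imread("pics/top0.png")[135:285,105:265]
f=lambda i,s:cv2.resize(cv2.convertScaleAbs(i,alpha=1.5),None,fx=s,fy=s,interpolation=cv2.INTER_CUBIC)
cv2.imwrite("pics/sc1.png",f(a,3)); cv2.imwrite("pics/tc1.png",f(b,4)[:, :])
```

```text
(no output)
```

View pics/sc1.png

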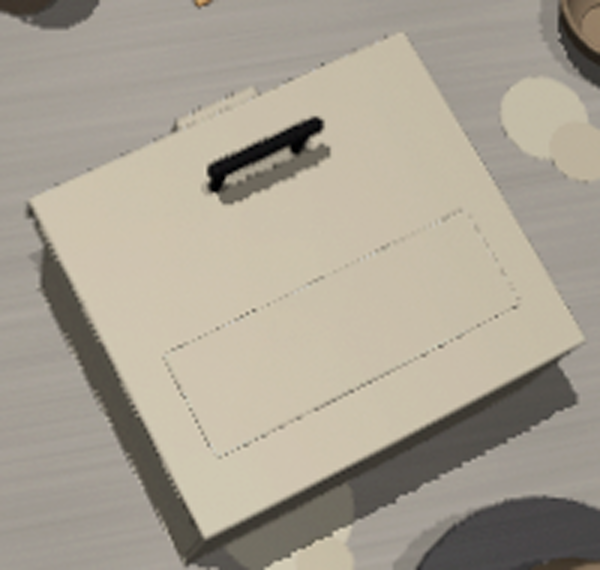

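View pics/tc1.png

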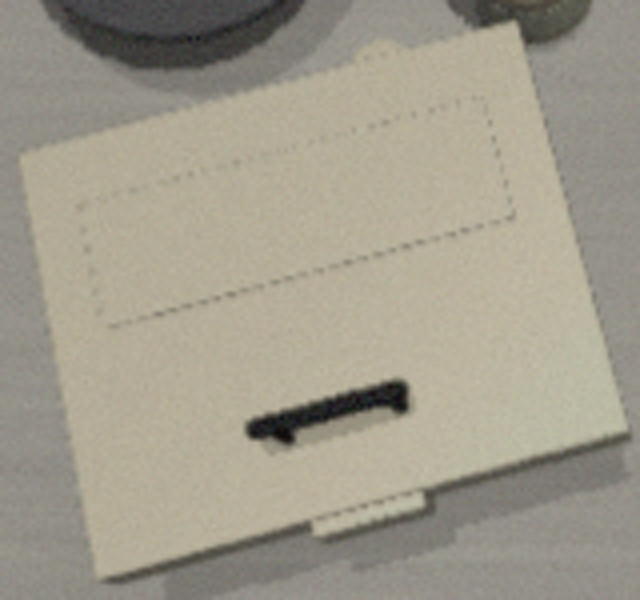

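Bar ends: scene (356.3,166.7) and (391.3,151.7); top (205.8,232.0) and (168,242.3). Next I triangulate these and the lid corners.

```bash
cat > h.py <<'E'
import numpy as np,cv2
from scipy.spatial.transform import Rotation as R
C={"scene":(46.9968194847959,283.9304898,207.6318848,-0.169183742,[884.61673876,-72.00581737,975.8513107],[-2.82077953,4.80412791e-04,1.39447458]),
"top":(55.984503908757,281.395738694,211.728851813,-0.02404965,[456.4722159,-26.878888,939.16937764],[-2.94488899,-0.00528155,-1.56911062])}
def ray(n,uv,c=None):
    fv,cx,cy,k1,e,o=c or C[n]; f=210/np.tan(np.radians(fv/2))
    p=cv2.undistortPoints(np.array([[uv]],float),np.array([[f,0,cx],[0,f,cy],[0,0,1]]),np.array([k1,0,0,0.]))[0,0]
    d=R.from_euler("xyz",o).as_matrix()@np.array([*p,1]); return np.array(e),d/np.linalg.norm(d)
def tri(a,b):
    (e1,d1),(e2,d2)=ray("scene",a),ray("top",b)
    s=np.linalg.lstsq(np.c_[d1,-d2],e2-e1,rcond=None)[0]
    p,q=e1+s[0]*d1,e2+s[1]*d2
    return (p+q)/2,np.linalg.norm(p-q)
E
python3 - <<'E'
from h import *
s=lambda x,y:(285+x/3-.33,110+y/3-.33); t=lambda x,y:(105+x/4-.37,135+y/4-.37)
for n,a,b in [("barR",(214,170),(403,388)),("barL",(319,125),(252,429)),("FR",(30,205),(628,432)),("FL",(404,33),(102,578)),("RL",(583,343),(22,157)),("RR",(205,537),(517,24))]:
    p,e=tri(s(*a),t(*b)); print(n,p.round(1),round(e,1))
    if n=="barR":r=p
    if n=="barL":l=p
print((r+l)/2,l-r,np.linalg.norm(l-r))
E
```

```text
barR [568.5 116.8 176.2] 1.4
barL [548.6 189.6 172.3] 3.0
FR [552.9   8.5 128.4] 2.4
FL [477.7 273.3 136.1] 0.9
RL [701.9 338.1 119.9] 2.2
RR [776.7  72.2 124.3] 1.8
[558.52367815 153.18681067 174.26666992] [-19.91364703  72.84403702  -3.9124558 ] 75.61821459316472
```

Handle is at about (558,153,172), box yaw ≈ 0.275. The lid front measures about 10 mm higher than the rear, so the catch is probably loose. I'll move above it and check with the wrist camera.

Run:
```python
from bench import robot
from h import *
q0=robot.current_qpos(); best=None
for y in (np.pi/2+.275,-np.pi/2+.275):
    q=robot.inverse_kinematics([558,153,240],[np.pi,0,y]); print(y,q)
robot.move_gripper(1.0)
robot.move_ptp([558,153,245],[np.pi,0,np.pi/2+.275])
d=robot.get_image("wrist"); cv2.imwrite("pics/w1.png",cv2.convertScaleAbs(d["img"],alpha=1.5))
print(robot.current_t(),robot.current_tcp_pos(),robot.current_contact_force())
c=(d["fovy"],d["cx"],d["cy"],d["k1"],d["eye"],d["orientation"]); import pickle; pickle.dump(c,open("c.pkl","wb"))
```

```text
1.8457963267948965 [ 0.074928    0.29732556  1.42984791  0.          1.41441918 -0.200072  ]
-1.2957963267948966 [ 7.49280012e-02  2.97325562e-01  1.42984791e+00 -4.44089210e-16
  1.41441918e+00  2.94152065e+00]
2.3 [557.51535805 154.17006108 244.99473505] [ 0.69471353 -0.66222839 -0.22800794]
```

View pics/w1.png

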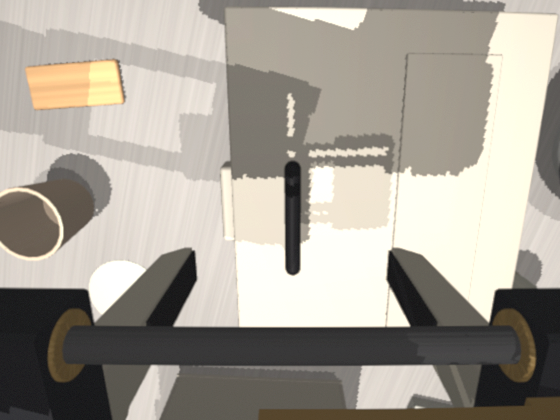

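The bar (col ≈292, rows 165–272) is centred between the fingertips (cols 195 and 388) and parallel to the pads. I'll check its position in mm, descend and grip.

Run:
```python
from bench import robot
from h import *
import pickle
c=pickle.load(open("c.pkl","rb"))
P=[]
for uv in [(292.5,165),(292.5,272)]:
    e,d=ray(0,uv,c); P.append(e+d*(170-e[2])/d[2])
m=(P[0]+P[1])/2; print(P,m,np.linalg.norm(P[0]-P[1]))
x,y=(m[:2]+[558,153])/2
r=robot.move_linear([x,y,153],speed=60,f_stop=6)
print("contact",r,robot.current_tcp_pos(),robot.current_contact_force())
if not r:
    robot.move_gripper(0.0); robot.sleep(.2)
    print(robot.current_gripper_width(),robot.current_contact_force(),robot.current_tcp_pos())
d=robot.get_image("scene"); cv2.imwrite("pics/s2.png",cv2.convertScaleAbs(d["img"],alpha=1.5))
print(robot.current_t())
```

```text
[array([549.85477021, 188.11442113, 170.        ]), array([570.96284037, 114.31632768, 170.        ])] [560.40880529 151.21537441 170.        ] 76.75747014293562
contact False [559.46149667 152.12154756 153.42663323] [-0.8250257  -0.24952609  0.68495228]
0.11231256307197263 [-2.34445879 -0.7988228   1.76130171] [558.83714692 152.02692554 152.91476449]
5.4917
```

View pics/s2.png

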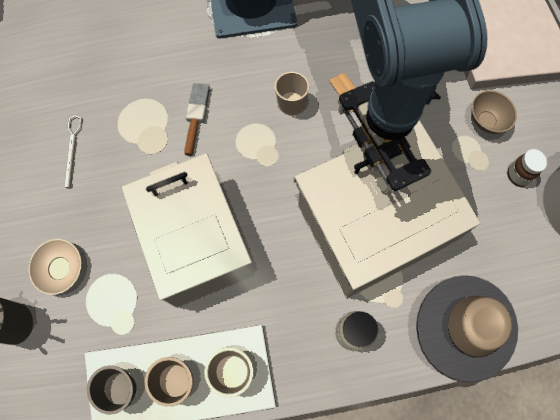

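Grip width is 10.4 mm, which matches the 11 mm bar, so it is held. Now a slow tug with a force stop.

Run:
```python
from bench import robot
import numpy as np
p=np.array(robot.current_tcp_pos()); z0=p[2]; f0=np.array(robot.current_contact_force())
for dz in (2,4,7,10,13):
    r=robot.move_linear([p[0],p[1],z0+dz],speed=12,f_stop=6.3)
    f=robot.current_contact_force()-f0; z=robot.current_tcp_pos()[2]-z0
    print(dz,r,z.round(2),f.round(2))
    if r or f[2]<-6: break
robot.sleep(.15); print(robot.current_tcp_pos()[2]-z0,robot.current_contact_force()-f0,robot.current_gripper_width(),robot.current_t())
```

```text
2 False 2.0 [ 4.28  0.75 -2.72]
4 False 4.3 [ 7.66  3.1  -5.59]
7 False 7.47 [10.76  4.1  -6.15]
7.432440730491265 [10.75045684  3.97518019 -7.20538568] 0.10820796586718659 6.675
```

It rose 7.4 mm, while a caught lid could only give about 2 mm. The handle also pushes toward the hinge, as a rotating lid would. I'll follow the hinge arc slightly and lift a bit more to confirm.

Run:
```python
from bench import robot
from h import *
z0=152.915; b=np.array([558.84,152.03]); u=np.array([np.cos(.275),np.sin(.275)])
for dz in (7.5,10,12):
    t=dz/192; xy=b+u*(41*t+1.0)
    r=robot.move_linear([*xy,z0+dz],speed=12,f_stop=12)
    print(dz,r,robot.current_tcp_pos().round(2),robot.current_contact_force().round(2),robot.current_ft_torque().round(2))
robot.sleep(.1)
d=robot.get_image("top"); cv2.imwrite("pics/t3.png",cv2.resize(cv2.convertScaleAbs(d["img"][135:285,105:265],alpha=1.5),None,fx=4,fy=4))
print(robot.current_gripper_width(),robot.current_t())
```

```text
7.5 False [560.81 152.6  160.16] [ 0.76 -0.31 -3.43] [-0.18  0.1   0.05]
10 False [561.69 152.84 162.99] [ 1.41 -0.25 -3.23] [-0.14  0.21 -0.  ]
12 False [562.33 152.97 165.12] [ 1.07 -0.74 -2.06] [-0.18  0.13  0.04]
0.11203192153044203 7.8833
```

View pics/t3.png

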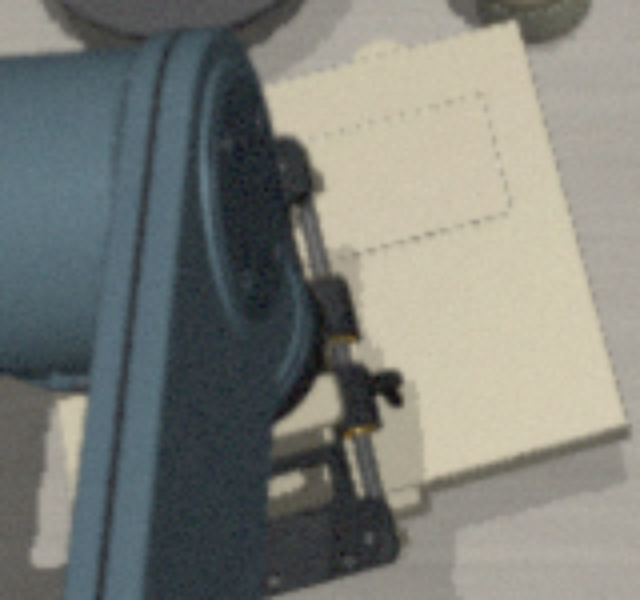

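Run:
```python
from bench import robot
import cv2,numpy as np
d=robot.get_image("scene"); a=cv2.imread("pics/scene0.png")
f=lambda i:cv2.resize(cv2.convertScaleAbs(i[150:300,285:385],alpha=1.5),None,fx=4,fy=4,interpolation=cv2.INTER_CUBIC)
cv2.imwrite("pics/cmp4.png",np.hstack([f(a),f(d["img"])]))
```

```text
(no output)
```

View pics/cmp4.png

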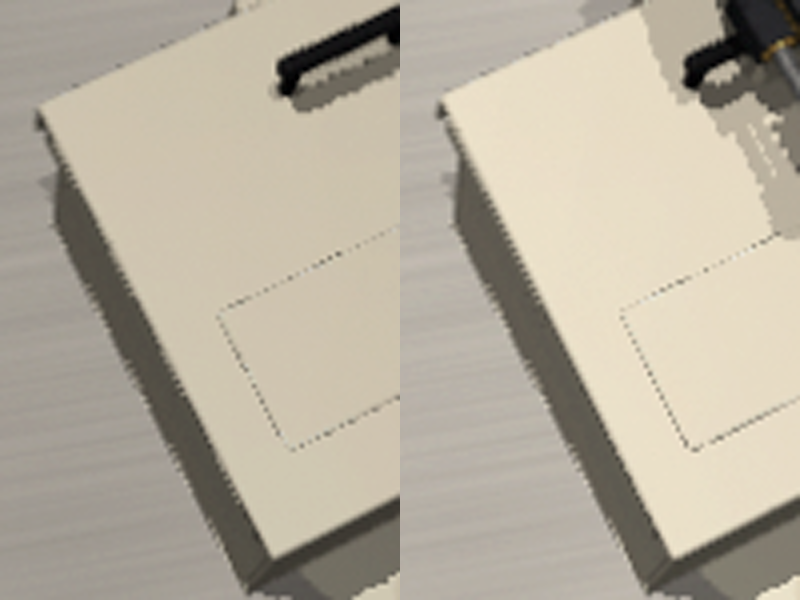

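The lid corner moved (crop (38,105) → (43,95)), so the lid has lifted at only 3–4 N and the catch was loose. I'll lift a little more for margin, then press down while still holding the handle.

Run:
```python
from bench import robot
from h import *
z0=152.915; b=np.array([558.84,152.03]); u=np.array([np.cos(.275),np.sin(.275)])
def go(dz,sp,fs):
    r=robot.move_linear([*(b+u*(41*dz/192+.6)),z0+dz],speed=sp,f_stop=fs)
    print(dz,r,robot.current_tcp_pos().round(2),robot.current_contact_force().round(2)); return r
go(18,25,10); robot.sleep(.15)
d=robot.get_image("scene"); cv2.imwrite("pics/s5.png",d["img"])
go(10,30,10); go(1,25,None)
for dz in np.arange(-1,-16,-1.5):
    go(dz,15,None)
    if robot.current_contact_force()[2]>16: break
print(robot.current_t())
```

```text
18 False [564.45 153.55 171.43] [ 5.58  1.34 -4.47]
10 False [561.52 152.75 162.82] [ 2.66  0.23 -2.92]
1 False [558.98 152.01 153.77] [-1.73 -2.79 -0.13]
-1.0 False [558.68 152.03 152.56] [-3.86 -1.55  5.09]
-2.5 False [558.46 151.91 151.54] [-5.26 -1.8   7.42]
-4.0 False [558.07 151.85 150.23] [-4.83 -1.32  8.7 ]
-5.5 False [557.35 151.63 147.25] [-3.51 -3.09 -2.23]
-7.0 False [556.75 151.47 144.45] [-4.86 -3.04 -6.3 ]
-8.5 False [556.66 151.45 143.8 ] [-4.97 -2.66 -2.41]
-10.0 False [556.53 151.43 142.93] [-5.33 -3.04  0.07]
-11.5 False [556.53 151.4  142.53] [-7.63 -3.04  6.31]
-13.0 False [556.58 151.39 142.4 ] [-10.23  -2.59  13.19]
-14.5 False [556.61 151.41 142.19] [-12.36  -4.4   20.19]
12.0
```

The catch snapped: resistance peaked at 8.7 N, then the lid was pulled down, and it bottomed about 10 mm lower (≈0.05 rad), where the force rises stiffly. I'll relieve the push, release and check.

Run:
```python
from bench import robot
from h import *
robot.move_linear([556.6,151.4,142.9],speed=15)
print(robot.current_contact_force().round(2))
robot.move_gripper(1.0); robot.sleep(.1)
p=robot.current_tcp_pos()
robot.move_linear([p[0],p[1],270],speed=100)
print(robot.current_contact_force().round(2))
robot.move_ptp([187.435,517.081,260],robot.current_eef_rot()) if False else robot.move_j([1.02,0.1,1.535,0,1.5,-.2])
for n in("scene","top"):
    d=robot.get_image(n); cv2.imwrite(f"pics/{n}6.png",d["img"])
a=cv2.imread("pics/scene6.png")[110:300,285:485]; b=cv2.imread("pics/top6.png")[135:285,105:265]
f=lambda i,s:cv2.resize(cv2.convertScaleAbs(i,alpha=1.5),None,fx=s,fy=s,interpolation=cv2.INTER_CUBIC)
cv2.imwrite("pics/sc6.png",f(a,3)); cv2.imwrite("pics/tc6.png",f(b,4))
print(robot.current_t(),robot.current_contact_force().round(2))
```

```text
[-3.3  -2.47 -0.98]
[-0.11 -0.46 -0.28]
17.2833 [ 0.17 -0.28  0.01]
```

View pics/sc6.png

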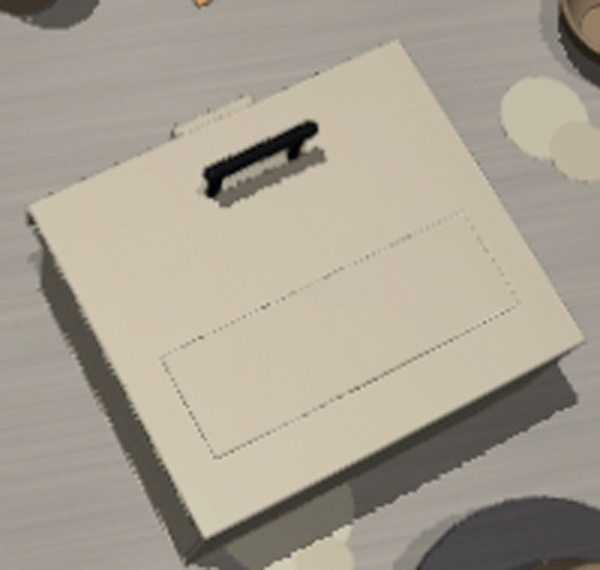

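View pics/tc6.png

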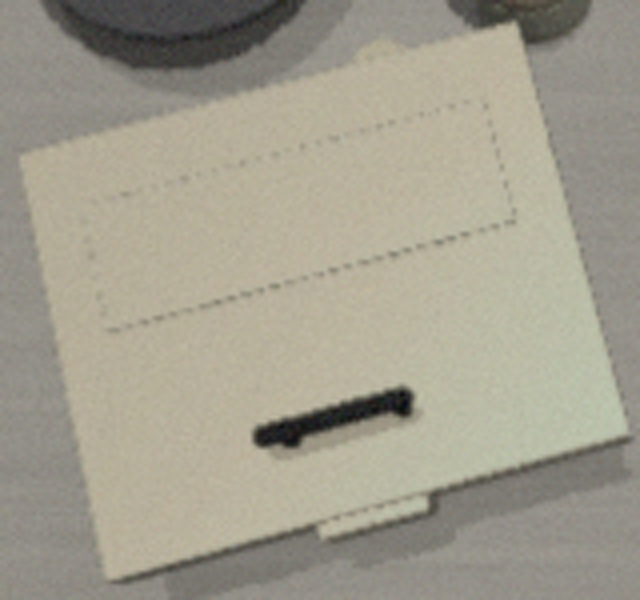

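The handle and lid front sit lower than at the start. In the scene crop the handle's right end went from (319,125) to (313,128) and the corner from (404,33) to (398,40). I'll triangulate once, then hand in.

Run:
```python
from bench import robot
from h import *
s=lambda x,y:(285+x/3-.33,110+y/3-.33); t=lambda x,y:(105+x/4-.37,135+y/4-.37)
for n,a,b in [("barR",(209,175),(407,395)),("barL",(313,128),(259,436)),("FR",(30,209),(628,436)),("FL",(398,40),(109,579))]:
    p,e=tri(s(*a),t(*b)); print(n,p.round(1),round(e,1))
robot.hand_in(); print(robot.current_t())
```

```text
barR [566.6 116.3 164.7] 2.5
barL [546.2 188.4 163.3] 3.2
FR [551.9   8.9 119. ] 2.5
FL [477.4 272.5 126.4] 0.6
the job is handed in; nothing more can be done
the job is handed in; nothing more can be done
```

The wide box's lid was not caught. I pressed it shut until the catch snapped, let go, and handed the job in at about 17 s of the 35 s limit.

- **Tug:** I gripped the handle (width read 10.4 mm on the 11 mm bar) and pulled up. The lid rose about 18 mm at the handle, an estimated 0.14 rad. The upward force was 2 to 4.5 N once I followed the hinge arc. The first 7 mm, pulled straight up, read up to about 7 N vertical and 11 N sideways, because I had not yet allowed for the arc.
- **Pressing shut:** Still holding the handle, I pressed down. The resistance peaked at about 9 N, then the lid snapped in, and it stopped firmly at about 20 N, roughly 10 mm (about 0.05 rad) below where it started.
- **Final checks:** After I let go, the camera views put the handle at about 164 mm, down from 174 mm at the start and against an expected 161 mm when caught. The lid's front corners are about 9 to 10 mm lower than before. The two camera views disagreed by up to 3 mm. The force on the tool was near 0 with the arm clear.

I did not tug the lid a second time after it snapped. The narrow box was never approached.

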